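# Seat a bridge blank in the drilling jig and clamp it

## Robot

A 6-joint arm with a two-finger parallel gripper is mounted at the origin on a cart in front of the work surface, level with it; the furniture and walls round the work are solid. World frame = base frame: x ahead of the robot, y to its left, z up, the work surface at z = 0. Lengths are in mm, angles in rad, forces in N, time in s.
With the tool pointing down it reaches from about 325 to 1000 mm from the base axis. Payload 5.1 kg.
Tool frame: the origin (TCP) lies midway between the tips of the shut fingers; the grasp point (between the pads) lies 19 mm behind it; z points along the fingers, y is the direction in which the jaws open and shut (so a half turn about z gives the same grasp; the last joint's range is limited). The gripper opens to 85 mm and grips with 20 to 120 N. Pads are 22 mm wide; open, the fingers measure 114 mm over their backs; the gripper's body (76 mm by 85 mm) begins 54 mm behind the grasp point. The pads swing forward as they close: fully open they stand 13 mm farther back than shut.
Start: joints at [-1.223, 0.124, 1.65, -0, 1.367, -0.083], TCP at [271.406, -590.613, 231.322] pointing down, gripper open.
Joint ranges: [-2.61, 2.61], [-1.02, 2.33], [0.03, 2.71], [-1.35, 4.49], [0.32, 2.68], [-2.91, 2.91]. Speed limits (rad/s): [2.57, 2.57, 3.14, 3.14, 3.14, 3.14].

## Interface

Orientations are given as a unit quaternion [w, x, y, z].
In Python, from station import r, camera gives the robot as it stands. The module is installed in compiled form; this text tells all that it offers.
- The arm moves only by the tool jog_arm, never from a script. Its arguments are lists of equal length, an entry for each row: "travel": the shift along the tool's x, y, z in cm, a list of three; "rotation": the turn, a rotation vector about the tool's x, y, z in degrees, a list of three; "gripper": the opening, from 0 (shut) to 1 (fully open). A call has 1 to 20 rows; each row shifts and turns the commanded pose from where the row before left it, along the tool's axes as they then stand; what a row does not reach is not made up. A row lasts 1/10 s, in which the tool goes at most 50 mm and 8.59 degrees, less where a joint would pass 70% of its speed; a pose out of reach is approached as far as the arm can. A call with a gripper value outside its range is refused whole. The fingers move at their own pace and stop on an object; "grip_force" is the grip in N (left out, the last holds). Time passes only in rows, so rows that do not move let the fingers close. It gives the time, the measured TCP pose, the force and the opening at its end, in the units of the state.
- r.state(): the state, without advancing time (a new reading comes with each control period).
- camera(name): name is "scene" or "side" or "wrist"; returns a dict with "image" (384x512x3 uint8, blue, green, red), "z_map" (384x512 float32, mm along the optical axis (not along the pixel's ray), 0 where there is no reading), "mtx" (3x3 intrinsics, pixels), "rvec" (rotation vector, rad) and "tvec" (3), from world to camera coordinates, as OpenCV has them; the wrist camera has in their place "T_tool_cam" (4x4, takes a point from camera to tool coordinates, whose origin is the TCP and whose axes are the flange's). Camera axes: x right, y down, z forward; pixel columns grow to the right and rows downward; lengths in mm; the calibration is good to about 2 mm. A picture is of the moment at which its call begins: read the wrist's pose just before it.
- r.hand_in(): hands the job in, once; it reports no verdict.
The state is a dict: "time": time; "joint_positions": joint angles; "joint_velocities": joint speeds; "joint_efforts": joint torques, N m; "eef_pos": TCP position; "eef_rot": TCP orientation; "contact_force": force on the tool from outside, world axes, zero at the start; "wrist_torque": the same for the moment, N m; "opening": finger opening in mm.
Only numpy, scipy, OpenCV 4.12 (cv2) and the standard library are available. Lean on these libraries where they do the work, as an engineer would, in place of code of your own. Each camera call takes 0.05 s, during which the arm holds its last target.

## Task

Lay the dark bridge blank flat in the pocket of the wooden drilling jig, then press its ends down, slowly, with some 15 to 25 N and never over 40 N, until you feel it bear solidly on the metal seat along its whole length instead of riding on the stiff lifter pins. Only then swing the hinged clamp fully down onto it and let go, leaving the blank home and clamped and the other things on the bench where they are.

Things in the scene. Friction and masses are not known exactly. Their poses are not given: they have to be found in the camera images.
- blank: Dark ebony bridge blank, a plain bar 30 (x) x 160 (y) x 10 (z) mm, 70 g, lying flat on the table. Origin: centre of its underside; y along its length, z up. Either end may go either way round.
- jig: Wooden drilling jig screwed to the table, taking the blank lengthwise; origin on the table under the middle of its pocket, y along the pocket, z up; the clamp stands at its -y end. Base plate 116 (x) x 238 (y) x 12 mm high, from y = -150 to +88 mm. Between the two end cups, 128 mm along y, the sides are open for fingers down to the base plate.
- pocket_mouth (a point): Middle of the pocket's mouth, 34 mm above the table. At each end a U-shaped cup (64 to 94 mm from the middle along y, 66 mm wide in x, top 34 mm above the table) takes one end of the blank. Inside the cups the pocket is 164 mm long and 34 mm wide, plus 4 mm lead-in bevels at the top edges.
- seat_unit: The pocket's metal seat, built into the jig. Origin at the middle of the pocket, 12 mm above the table (top of the base plate), axes as the jig's: it does not tell the seat's height. The seat is a hard aluminium bar, 31 (x) x 160 (y) mm, locked at a height set anew for each job: its top face lies anywhere from 15 to 22 mm above the table. The blank is home when its underside bears on it at both ends.
- pin_a_place (a point): Point on top of the base plate (12 mm above the table) below one of two 12 mm steel lifter pins, which stand up through the seat at the jig's x = 0, y = +52 and -52 mm; this is +52. Their tops start 24 to 26 mm above the table, 2 to 11 mm proud of the seat; a blank just laid in rides on them. Each has stiff friction, no spring: it sinks under about 5 N and stays where pushed, to below the seat.
- pin_b_place (a point): The same for the other lifter pin, at the jig's y = -52 mm, near the clamp's foot.
- clamp (a joint): Hinge angle of the clamp arm, rad: 0 = fully down, level over the pocket, against its stop; about 1.6 to 1.95 = standing open at the start. Friction (about 0.85 N m) holds it at any angle.
- clamp_hinge (a point): Hinge axis of the clamp: at the jig's y = -120 mm, 50 mm above the table; the axis runs along the jig's x, between two steel lugs (35 mm over all, tops 60 mm above the table).
- clamp_handle (a point): Centre of the clamp's black round cross-bar handle, 18 mm thick and 36 mm long along the jig's x, 115 mm from the hinge axis along the arm (16 mm wide, 10 mm thick). With the clamp down it is over the jig's y = -5 mm, 50 mm above the table; open, it is about 160 mm above the table.
- clamp_foot: Rubber-tipped spring foot on the underside of the clamp arm, 75 mm from the hinge, 16 mm across; origin at the centre of its lower face, z along the spindle. With the clamp down it is over the jig's y = -45 mm and presses the blank with 7 to 9 N there; it cannot seat the far end. To bring the arm down onto it takes about 14 N at the handle.
- offcut: Pale square wood offcut, 16 x 130 (y) x 12 mm, lying beside the blank; not needed, leave alone. Origin: centre of its underside.
- plane: Block plane, 42 x 155 (y) x 60 mm, a bystander. Origin: centre of its underside.
- glue_bottle: Upright glue bottle, 67 mm across, 190 mm tall, a bystander. Origin: centre of its underside.

How it is judged (in metres and radians):
On the way, in this order (a step that is already met when the one before it is completed fails the run):
1. the blank lies in the pocket, level within 0.012 rad, so off both pins, and bears on the seat with at least 5 N (beyond what the pins take) while the clamp is still up (z of blank in the frame of jig between 0.012 and 0.0235 m and angle between blank's own z axis and vertical below 0.012 rad and horizontal distance between blank and pocket_mouth below 0.005 m and angle between the y axis of blank and the y axis of jig, either way round below 0.05 rad and contact force between blank and seat_unit above 5 N and value of joint clamp above 0.5 rad), for 0.05 s.
2. the clamp is fully down with its foot on the blank (value of joint clamp below 0.08 rad and contact force between clamp_foot and blank above 1 N), for 0.2 s.
At the end, for the whole second after the job is handed in: The blank lies in the pocket, centred within 5 mm and in line within 0.05 rad, level within 0.012 rad (both ends down), at rest, bearing on the seat (more than 0.5 N); the clamp is down (within 0.08 rad of its stop) with its foot pressing on the blank (more than 1 N) (all of step 2 and z of blank in the frame of jig between 0.012 and 0.0235 m and angle between blank's own z axis and vertical below 0.012 rad and horizontal distance between blank and pocket_mouth below 0.005 m and angle between the y axis of blank and the y axis of jig, either way round below 0.05 rad and contact force between blank and seat_unit above 0.5 N and linear speed of blank below 0.01 m/s); the robot touches nothing.
It fails at once if the blank is pressed on the seat with more than 40 N (contact force between blank and seat_unit above 40 N).
It fails at once if the offcut, the plane or the glue bottle is moved more than 30 mm (distance of any of offcut, plane, glue_bottle from where it was at the start of the episode above 0.03 m).
It also fails if it takes over 72 s, if anything falls off the work surface, if the arm or the gripper's body presses on something with over 40 N, if the wrist force passes 120 N, or if a joint passes its speed limit or range.

## Working session

There is one attempt and no reset: what is moved stays moved. The work goes in short steps, Python scripts to look and compute and a tool call to move; the robot and the scene stay as the last step left them, time stands still between calls to the robot, and variables do not carry over. Pictures are saved under pics/ and viewed, and the job is handed in when it is done.

Besides the shell and the picture viewer there is one more tool, called after ">>>" as name(argument=value, ...) on one line, values as JSON. jog_arm: Moves the arm, as the interface text tells. Its arguments: {"type":"object","properties":{"travel":{"type":"array"},"rotation":{"type":"array"},"gripper":{"type":"array"},"grip_force":{"type":"number"}},"required":["travel","rotation","gripper"]}

```bash
mkdir -p pics
cat > h.py <<'E'
from station import r, camera
import numpy as np, cv2
def snap(n,fn):
    s=r.state(); c=camera(n); cv2.imwrite('pics/'+fn+'.png',c['image']); np.savez('pics/'+fn+'.npz',pos=np.array(s['eef_pos']),rot=np.array(s['eef_rot']),**{k:v for k,v in c.items()})
    return c
def Rq(q):
    from scipy.spatial.transform import Rotation as R
    return R.from_quat([q[1],q[2],q[3],q[0]]).as_matrix()
def world(fn):
    c=np.load('pics/'+fn+'.npz'); z=c['z_map'];K=c['mtx']
    v,u=np.mgrid[:z.shape[0],:z.shape[1]]
    P=np.stack([(u-K[0,2])*z/K[0,0],(v-K[1,2])*z/K[1,1],z],-1)
    if 'rvec' in c:
        R=cv2.Rodrigues(c['rvec'])[0]; W=(P-c['tvec'].reshape(3))@R
    else:
        T=c['T_tool_cam']; W=P@T[:3,:3].T+T[:3,3]; W=W@Rq(c['rot']).T+c['pos']
    W[z==0]=np.nan
    return W,c['image']
E
python3 - <<'E'
from h import *
print(r.state())
for n in ['scene','side','wrist']: snap(n,n+'0')
E
```

```text
{'time': 0.0, 'joint_positions': array([-1.22260244e+00,  1.24478547e-01,  1.65166077e+00,  5.84408445e-06,
        1.36750022e+00, -8.25883153e-02]), 'joint_velocities': array([ 9.02104591e-04, -1.74351262e-03,  5.86616697e-04, -5.70705392e-04,
        6.61954422e-05, -3.60425942e-04]), 'joint_efforts': array([ 8.58585954e-04, -4.23607457e+01, -3.65455663e+01,  2.92450079e-05,
        6.98952281e-03,  4.12216528e-07]), 'eef_pos': array([ 271.20279647, -590.0530482 ,  230.07802664]), 'eef_rot': array([-1.01480942e-03,  9.76892494e-01,  2.13728816e-01, -1.32680757e-04]), 'contact_force': array([0.25992184, 0.81979382, 0.2150819 ]), 'wrist_torque': array([ 0.00189232,  0.03591471, -0.04885238]), 'opening': 85.95887692308057}
```

View pics/scene0.png

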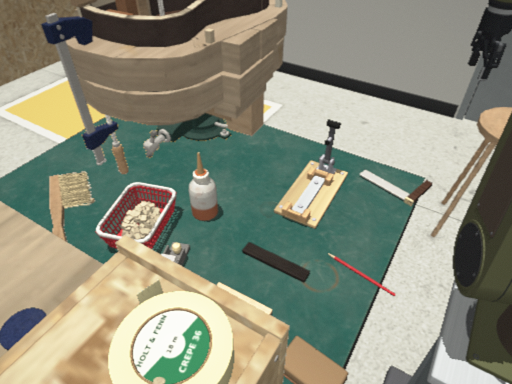

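View pics/side0.png

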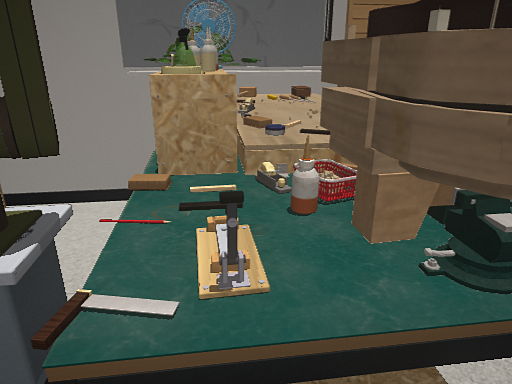

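View pics/wrist0.png

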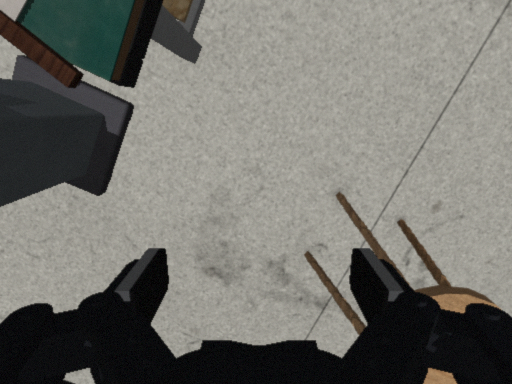

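The scene view shows the jig at about (312,190) with the clamp standing at (330,150), the blank at (276,261), the glue bottle at (203,195) and the plane at (177,255). The pale offcut is partly hidden at about (245,300). Next I'll make an ortho map from depth.

Run:
```python
from h import *
for n in ['scene0','side0']:
    W,im=world(n)
    o=np.zeros((600,800,3),np.uint8)+60
    # x 200..1000 -> rows up ; y 400..-400 -> columns
    ok=np.isfinite(W[...,0])&(W[...,2]>-20)&(W[...,2]<260)
    p=W[ok];c=im[ok]; i=np.argsort(p[:,2]);p=p[i];c=c[i]
    row=(600-(p[:,0]-200)).astype(int);col=(400-p[:,1]).astype(int)
    for dr in(0,1,2):
      for dc in (0,1,2):
        k=(row+dr>=0)&(row+dr<600)&(col+dc>=0)&(col+dc<800); o[row[k]+dr,col[k]+dc]=c[k]
    cv2.imwrite('pics/o_'+n+'.png',o)
W,im=world('scene0')
for uv in [(248,246),(276,261),(305,274),(312,190),(330,125),(203,195),(296,210),(326,172)]:print(uv,W[uv[1],uv[0]].round(1))
```

```text
(248, 246) [582.3  89.6  12.4]
(276, 261) [506.1  92.3  11.2]
(305, 274) [434.9  90.7  12.7]
(312, 190) [ 534.2 -152.8   22.9]
(330, 125) [ 546.7 -255.4  165.5]
(203, 195) [722.1  66.6  88.1]
(296, 210) [536.9 -64.8  22. ]
(326, 172) [ 528.5 -228.2   34.3]
```

View pics/o_scene0.png

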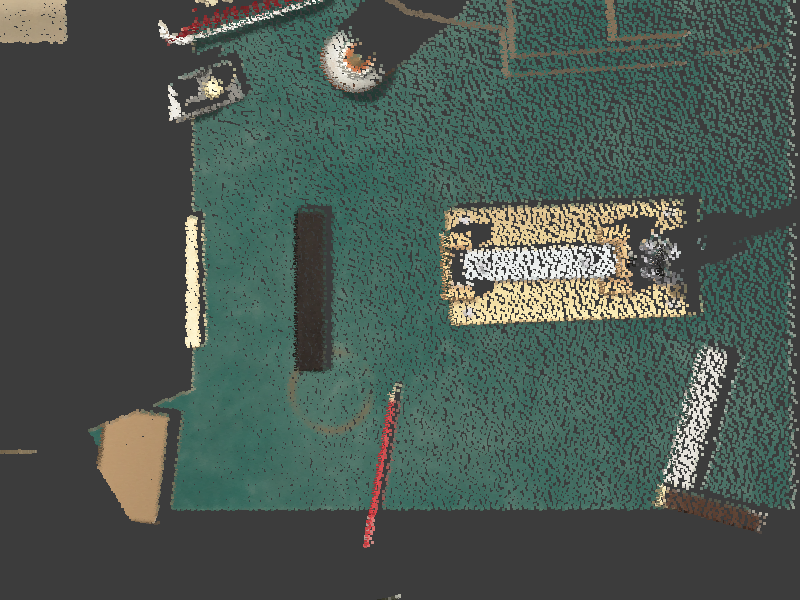

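View pics/o_side0.png

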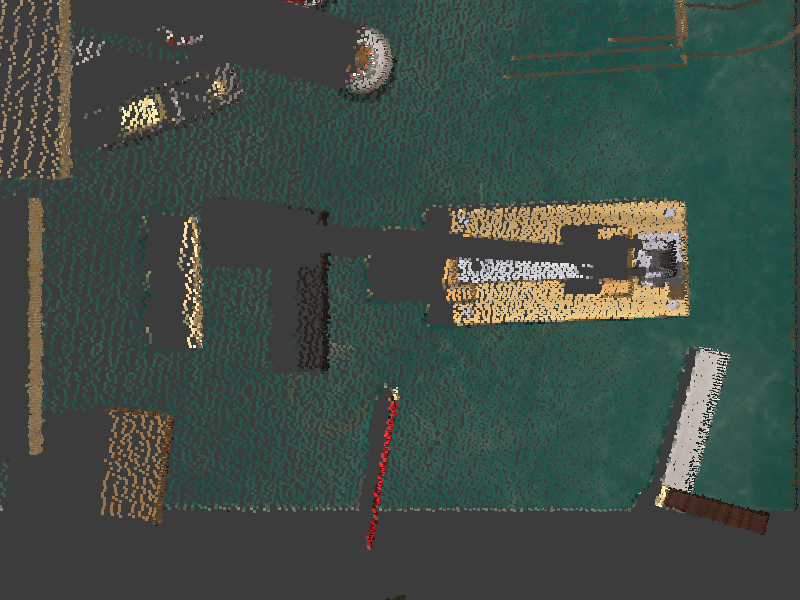

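The ortho map shows the blank lying along world x, centred near (511, 87). The jig's pocket runs nearly along world y, with the clamp at the -y end. I'll fit both more exactly.

Run:
```python
from h import *
W,im=world('scene0'); b=im.astype(int)
x,y,z=W[...,0],W[...,1],W[...,2]
m=(x>400)&(x<620)&(y>60)&(y<115)&(b.max(-1)<70)&(z>5)
r_=cv2.minAreaRect(W[m][:,:2].astype(np.float32));print('blank',m.sum(),r_,np.median(z[m]))
for n in['scene0','side0']:
    W,im=world(n); b=im.astype(int);x,y,z=W[...,0],W[...,1],W[...,2]
    reg=(x>440)&(x<640)&(y>-320)&(y<-20)
    wood=reg&(b[...,2]-b[...,0]>40)&(abs(z-12)<5)
    # drop isolated
    print(n,'plate',wood.sum(),cv2.minAreaRect(W[wood][:,:2].astype(np.float32)),np.median(z[wood]))
    seat=reg&(b.max(-1)-b.min(-1)<25)&(z>12)&(z<32)&(b.max(-1)>130)&(y>-230)&(y<-60)
    print('seat',seat.sum(),cv2.minAreaRect(W[seat][:,:2].astype(np.float32)),np.percentile(z[seat],[5,25,50,75,95]))
    cup=reg&(abs(z-34)<4)&(b[...,2]-b[...,0]>40)
    print('cup',cup.sum(),np.median(z[cup]) if cup.any() else 0, cv2.minAreaRect(W[cup][:,:2].astype(np.float32)) )
    h=reg&(z>120)&(z<220); P=W[h];print('handle',h.sum(),P.min(0).round(),P.max(0).round(),P[P[:,2]>140].mean(0).round())
```

```text
blank 807 ((510.4921569824219, 91.05655670166016), (31.44343376159668, 157.57679748535156), 89.57490539550781) 10.624421114622285
scene0 plate 1403 ((538.7257690429688, -163.04019165039062), (115.37626647949219, 245.12814331054688), 2.252518892288208) 12.766249305984886
seat 499 ((551.7726440429688, -131.57919311523438), (94.84581756591797, 163.9810791015625), 15.343635559082031) [14.83712433 20.04988332 21.15229201 22.05375039 24.23223951]
cup 310 34.17151292683016 ((538.3611450195312, -141.131591796875), (66.33827209472656, 203.37718200683594), 2.4220871925354004)
handle 212 [ 525. -271.  120.] [ 561. -227.  175.] [ 542. -259.  163.]
side0 plate 2341 ((538.5103149414062, -168.92259216308594), (115.4108657836914, 236.96946716308594), 2.3224754333496094) 11.74094717048189
seat 254 ((517.1066284179688, -110.53376007080078), (138.4044647216797, 88.66277313232422), 69.7845687866211) [18.88022062 19.65360696 20.14485682 20.58677513 23.32072707]
cup 221 33.362775883974095 ((537.5797119140625, -153.96029663085938), (65.60951232910156, 223.43128967285156), 2.244189739227295)
handle 533 [ 524. -275.  120.] [ 560. -232.  174.] [ 542. -269.  162.]
```

```bash
cat >> h.py <<'E'
def go(target,yaw=None):
    """print tool-frame shift (cm) from measured pose to target (mm), and tool rotvec (deg) for tool-x at yaw deg, pointing down"""
    from scipy.spatial.transform import Rotation as Ro
    s=r.state(); R=Rq(s['eef_rot']); p=np.array(s['eef_pos'])
    print('t',round(s['time'],2),'pos',p.round(1),'yaw',np.degrees(np.arctan2(R[1,0],R[0,0])).round(2),'zax',R[:,2].round(4),'F',np.round(s['contact_force'],1),'open',round(s['opening'],1))
    print('shift cm (now axes)',(R.T@(np.array(target)-p)/10).round(2))
    if yaw is not None:
        a=np.radians(yaw); G=np.array([[np.cos(a),np.sin(a),0],[np.sin(a),-np.cos(a),0],[0,0,-1]])
        print('rot deg',np.degrees(Ro.from_matrix(R.T@G).as_rotvec()).round(2),' shift after rot',(G.T@(np.array(target)-p)/10).round(2))
E
python3 - <<'E'
from h import *
print(np.load('pics/wrist0.npz')['T_tool_cam'].round(3)); print(np.load('pics/wrist0.npz')['mtx'])
go([537,-137,330],92.3)
E
```

```text
[[  -0.      -0.96    -0.28    70.901]
 [   1.      -0.       0.       1.155]
 [  -0.      -0.28     0.96  -144.131]
 [   0.       0.       0.       1.   ]]
[[308.60797401   0.         258.6816294 ]
 [  0.         308.60797401 196.63020431]
 [  0.           0.           1.        ]]
t 0.15 pos [ 271.2 -590.2  230.3] yaw 24.68 zax [-6.0e-04  1.6e-03 -1.0e+00] F [ 0.8  0.3 -0.5] open 85.1
shift cm (now axes) [ 43.07 -30.1   -9.91]
rot deg [-8.000e-02 -6.000e-02 -6.762e+01]  shift after rot [44.21 28.37 -9.97]
```

>>> jog_arm(travel=[[3.6, -2.5, -0.85], [3.6, -2.5, -0.85], [3.6, -2.5, -0.85], [3.6, -2.5, -0.85], [3.6, -2.5, -0.85], [3.6, -2.5, -0.85], [3.6, -2.5, -0.85], [3.6, -2.5, -0.85], [3.6, -2.5, -0.85], [3.6, -2.5, -0.85], [3.6, -2.5, -0.85], [3.47, -2.6, -0.55], [0, 0, 0], [0, 0, 0], [0, 0, 0]], rotation=[[0, 0, 0], [0, 0, 0], [0, 0, 0], [0, 0, 0], [0, 0, 0], [0, 0, 0], [0, 0, 0], [0, 0, 0], [0, 0, 0], [0, 0, 0], [0, 0, 0], [0, 0, 0], [0, 0, -8.5], [0, 0, -8.5], [0, 0, -8.5]], gripper=[1, 1, 1, 1, 1, 1, 1, 1, 1, 1, 1, 1, 1, 1, 1])

```text
time: 1.65
eef_pos: [537.1, -136.6, 329.9]
eef_rot: [-0.0, 0.904, 0.427, -0.0]
contact_force: [0.4, -0.0, -0.1]
opening: 85.5
```

>>> jog_arm(travel=[[0, 0, 0], [0, 0, 0], [0, 0, 0], [0, 0, 0], [0, 0, 0], [0, 0, 0], [0, 0, 0]], rotation=[[0, 0, -8.5], [0, 0, -8.5], [0, 0, -8.5], [0, 0, -8.5], [0, 0, -8.1], [0, 0, 0], [0, 0, 0]], gripper=[1, 1, 1, 1, 1, 1, 1])

```text
time: 2.35
eef_pos: [536.9, -137.2, 330.0]
eef_rot: [-0.0, 0.694, 0.72, -0.0]
contact_force: [0.1, 0.2, 0.0]
opening: 85.3
```

Run:
```python
from h import *
snap('wrist','wj')
go([511,87,200],180)
```

```text
t 2.4 pos [ 537.  -137.2  330.1] yaw 92.14 zax [-3.e-04  1.e-04 -1.e+00] F [-0.4  0.2 -0.2] open 86.2
shift cm (now axes) [22.5  -1.75 13.01]
rot deg [-1.000e-02 -2.000e-02 -8.786e+01]  shift after rot [ 2.6  22.42 13.01]
```

View pics/wj.png

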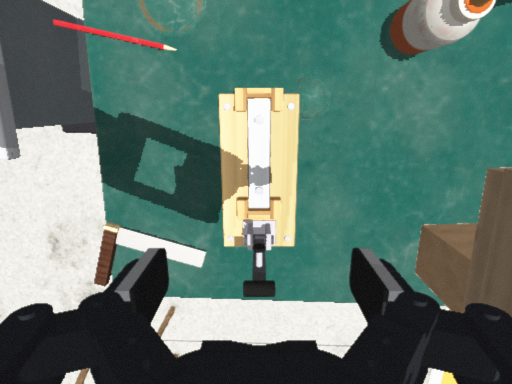

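The wrist view shows the jig from above: plate corners at (219,94), (299,94), (297,247) and (221,247), the seat with both pins, and the handle at (259,289). I'll fit the plate and cups here.

Run:
```python
from h import *
W,im=world('wj'); b=im.astype(int);x,y,z=W[...,0],W[...,1],W[...,2]
u=np.mgrid[:384,:512]
reg=(u[1]>205)&(u[1]<315)&(u[0]>80)&(u[0]<260)
wood=reg&(b[...,2]-b[...,0]>30)&(z<45)
for nm,m in [('plate',wood&(abs(z-12)<6)),('cup',wood&(abs(z-34)<4)),('tableref',reg&(z<6))]:
    print(nm,m.sum(),cv2.minAreaRect(W[m][:,:2].astype(np.float32)) if m.sum()>5 else '',np.median(z[m]))
seat=reg&(b.max(-1)-b.min(-1)<30)&(z>8)&(z<32)&(y>-215)&(y<-58)&(b.max(-1)>120)
print('seat',seat.sum(),cv2.minAreaRect(W[seat][:,:2].astype(np.float32)),np.percentile(z[seat],[5,25,50,75,95]))
h=(u[0]>230)&(u[0]<305)&(u[1]>235)&(u[1]<280)&(z>130);P=W[h];print('handle',h.sum(),P.min(0),P.max(0))
o=cv2.resize(im[80:310,200:320],None,fx=2.6,fy=2.6,interpolation=cv2.INTER_CUBIC);cv2.imwrite('pics/wjc.png',o)
for uv in [(219,94),(299,94),(297,247),(221,247),(259,118),(259,140),(259,205),(259,289)]:print(uv,W[uv[1],uv[0]].round(1))
```

```text
plate 6958 ((538.1514892578125, -166.60052490234375), (116.03871154785156, 236.0985565185547), 2.155000925064087) 13.444604726137555
cup 1368 ((536.7734375, -136.65835571289062), (65.257080078125, 187.37147521972656), 2.2803516387939453) 35.077120763869374
tableref 7390 ((540.9432983398438, -174.01466369628906), (183.38331604003906, 284.8476257324219), 2.029075860977173) 1.5119949059521502
seat 2394 ((521.7213745117188, -131.53150939941406), (162.40853881835938, 99.67660522460938), 78.89653015136719) [15.47096914 21.19117261 21.83076845 22.48683908 23.90321703]
handle 822 [ 523.98717597 -272.70036983  130.01062504] [ 559.27239772 -230.0176824   176.18173025]
(219, 94) [477.6 -52.1  11.7]
(299, 94) [592.6 -47.5   1.3]
(297, 247) [ 607.  -290.2    2.3]
(221, 247) [ 479.9 -295.2    1.6]
(259, 118) [535.7 -82.7  25. ]
(259, 140) [ 536.8 -113.6   22.6]
(259, 205) [ 540.5 -212.4   22.1]
(259, 289) [ 542.2 -261.8  173.6]
```

View pics/wjc.png

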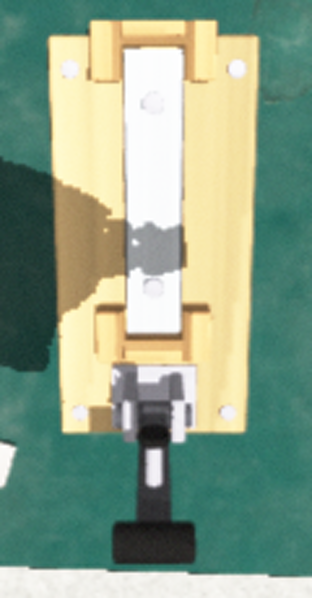

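>>> jog_arm(travel=[[4.5, -0.35, 2.5], [4.5, -0.35, 2.5], [4.5, -0.35, 2.5], [4.5, -0.35, 2.5], [4.5, -0.35, 2.5], [0, 0, 0], [0, 0, 0], [0, 0, 0], [0, 0, 0], [0, 0, 0], [0, 0, 0], [0, 0, 0], [0, 0, 0], [0, 0, 0], [0, 0, 0], [0, 0, 0], [0, 0, 0], [0, 0, 0]], rotation=[[0, 0, 0], [0, 0, 0], [0, 0, 0], [0, 0, 0], [0, 0, 0], [0, 0, -8.5], [0, 0, -8.5], [0, 0, -8.5], [0, 0, -8.5], [0, 0, -8.5], [0, 0, -8.5], [0, 0, -8.5], [0, 0, -8.5], [0, 0, -8.5], [0, 0, -8.5], [0, 0, -2.9], [0, 0, 0], [0, 0, 0]], gripper=[1, 1, 1, 1, 1, 1, 1, 1, 1, 1, 1, 1, 1, 1, 1, 1, 1, 1])

```text
time: 4.2
eef_pos: [511.4, 79.9, 209.2]
eef_rot: [0.0, -0.001, 1.0, 0.0]
contact_force: [0.7, 0.1, -0.7]
opening: 85.4
```

Run:
```python
from h import *
snap('wrist','wb')
W,im=world('wb'); b=im.astype(int);x,y,z=W[...,0],W[...,1],W[...,2]
m=(x>400)&(x<620)&(y>60)&(y<115)&(b.max(-1)<80)&(z>6)&(z<14)
print('blank',m.sum(),cv2.minAreaRect(W[m][:,:2].astype(np.float32)),np.median(z[m]))
go([511,90,100],180)
```

```text
blank 3721 ((510.5669860839844, 89.18209075927734), (159.22525024414062, 29.916027069091797), 0.10556833446025848) 11.546881618413522
t 4.25 pos [511.4  79.9 209.2] yaw -179.92 zax [ 0. -0. -1.] F [ 0.1 -0.5 -0.2] open 85.6
shift cm (now axes) [ 0.04  1.01 10.92]
rot deg [-0.    0.    0.08]  shift after rot [ 0.04  1.01 10.92]
```

View pics/wb.png

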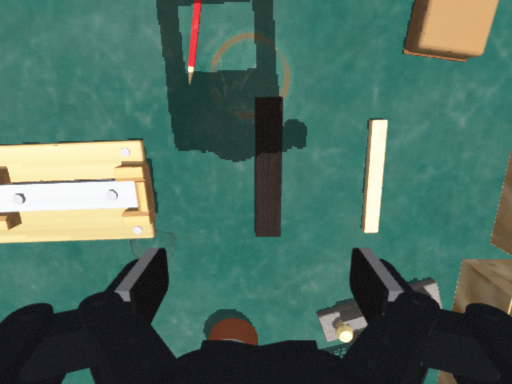

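The blank is at (510.6, 89.5), lying along world x within 0.1 deg. The jig origin is at about (536.8, -136.7), yaw 2.2 deg. I'll grasp the blank now.

>>> jog_arm(travel=[[0.08, 1.0, 3.2], [0, 0, 4], [0, 0, 4], [0, 0, 4], [0, 0, 2.5], [0, 0, 1.5], [0, 0, 1.1], [0, 0, 0.3], [0, 0, 0], [0, 0, 0]], rotation=[[0, 0, 0], [0, 0, 0], [0, 0, 0], [0, 0, 0], [0, 0, 0], [0, 0, 0], [0, 0, 0], [0, 0, 0], [0, 0, 0], [0, 0, 0]], gripper=[1, 1, 1, 1, 1, 1, 1, 1, 1, 1])

```text
time: 5.25
eef_pos: [511.9, 90.0, 4.7]
eef_rot: [0.001, -0.002, 1.0, 0.0]
contact_force: [-0.2, -0.8, 0.3]
opening: 85.4
```

>>> jog_arm(travel=[[0, 0, 0], [0, 0, 0], [0, 0, 0], [0, 0, 0], [0, 0, 0], [0, 0, 0], [0, 0, 0], [0, 0, 0], [0, 0, 0]], rotation=[[0, 0, 0], [0, 0, 0], [0, 0, 0], [0, 0, 0], [0, 0, 0], [0, 0, 0], [0, 0, 0], [0, 0, 0], [0, 0, 0]], gripper=[0.3, 0.3, 0.3, 0.3, 0.3, 0.3, 0.3, 0.3, 0.3], grip_force=40)

```text
time: 6.15
eef_pos: [511.1, 89.9, 3.7]
eef_rot: [0.0, -0.002, 1.0, 0.0]
contact_force: [-0.7, -0.4, 5.0]
opening: 28.7
```

>>> jog_arm(travel=[[0, 0, 0], [0, 0, 0], [0, 0, 0], [0, 0, 0], [0, 0, -1], [0, 0, -2], [0, 0, -4], [0, 0, -4], [0, 0, -4]], rotation=[[0, 0, 0], [0, 0, 0], [0, 0, 0], [0, 0, 0], [0, 0, 0], [0, 0, 0], [0, 0, 0], [0, 0, 0], [0, 0, 0]], gripper=[0, 0, 0, 0, 0, 0, 0, 0, 0], grip_force=50)

```text
time: 7.05
eef_pos: [509.6, 89.9, 154.1]
eef_rot: [-0.001, -0.002, 1.0, -0.0]
contact_force: [0.8, -0.5, -0.2]
opening: 28.3
```

Run:
```python
from h import *
snap('wrist','wg')
W,im=world('wg'); b=im.astype(int);x,y,z=W[...,0],W[...,1],W[...,2]
s=r.state();zt=s['eef_pos'][2]
m=(b.max(-1)<80)&(x>400)&(x<680)&(abs(y-90)<22)&(z>zt-20)&(z<zt+25)
print('blank',m.sum(),cv2.minAreaRect(W[m][:,:2].astype(np.float32)),np.percentile(z[m],[5,50,95]))
go([536.8,-136.7,120],92.2)
```

```text
blank 17192 ((494.89483642578125, 89.4197998046875), (133.356201171875, 43.30371856689453), 5.848465919494629) [160.91565997 161.92447115 163.5560299 ]
t 7.1 pos [514.1  90.3 162.5] yaw -179.81 zax [ 1.120e-02  9.000e-04 -9.999e-01] F [3.4 1.3 4.2] open 28.2
shift cm (now axes) [ -2.15 -22.71   4.25]
rot deg [ 0.53  0.47 87.99]  shift after rot [-22.77   1.4    4.25]
```

View pics/wg.png

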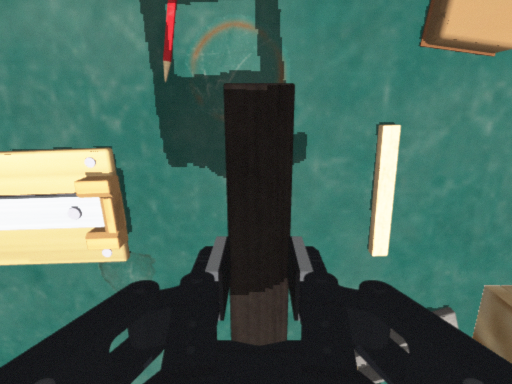

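The blank is held across its width between the pads, with its far end at about (260,85). Next I'll turn it and carry it over the jig.

>>> jog_arm(travel=[[0, 0, 0], [0, 0, 0], [0, 0, 0], [0, 0, 0], [0, 0, 0], [0, 0, 0], [0, 0, 0], [0, 0, 0], [0, 0, 0], [0, 0, 0], [0, 0, 0], [0, 0, 0]], rotation=[[0, 0, 8], [0, 0, 8], [0, 0, 8], [0, 0, 8], [0, 0, 8], [0, 0, 8], [0, 0, 8], [0, 0, 8], [0, 0, 8], [0, 0, 8], [0, 0, 8], [0, 0, 0]], gripper=[0, 0, 0, 0, 0, 0, 0, 0, 0, 0, 0, 0])

```text
time: 8.3
eef_pos: [510.0, 89.9, 152.6]
eef_rot: [-0.0, 0.693, 0.721, -0.0]
contact_force: [0.3, -0.6, -0.7]
opening: 28.0
```

>>> jog_arm(travel=[[-4, 0.25, 0], [-4, 0.25, 0], [-4, 0.25, 0], [-4, 0.25, 0], [-3.5, 0.25, 0], [-2, 0.15, 0], [0, 0, 0], [0, 0, 0], [0, 0, 0]], rotation=[[0, 0, 0], [0, 0, 0], [0, 0, 0], [0, 0, 0], [0, 0, 0], [0, 0, 0], [0, 0, 0], [0, 0, 0], [0, 0, 0]], gripper=[0, 0, 0, 0, 0, 0, 0, 0, 0])

```text
time: 9.2
eef_pos: [532.5, -123.4, 152.9]
eef_rot: [-0.0, 0.693, 0.721, -0.0]
contact_force: [0.3, 0.1, -0.1]
opening: 28.5
```

Run:
```python
from h import *
snap('wrist','wh');snap('scene','sh');snap('side','dh')
go([536.8,-136.7,120],92.2)
for n in ['wh','sh','dh']:
    W,im=world(n); b=im.astype(int);x,y,z=W[...,0],W[...,1],W[...,2]
    m=(b.max(-1)<95)&(abs(x-537)<30)&(y>-225)&(y<-50)&(z>140)&(z<175)
    print(n,m.sum(),cv2.minAreaRect(W[m][:,:2].astype(np.float32)),np.percentile(z[m],[5,50,95]), W[m].min(0).round(1),W[m].max(0).round(1))
```

```text
t 9.35 pos [ 532.7 -123.3  153.1] yaw 92.3 zax [-2.e-04  2.e-04 -1.e+00] F [ 0.  -0.4 -0.8] open 27.7
shift cm (now axes) [-1.35  0.36  3.31]
rot deg [-0.01 -0.01  0.1 ]  shift after rot [-1.35  0.36  3.31]
wh 15693 ((534.1215209960938, -112.72246551513672), (126.53502655029297, 52.47688293457031), 83.13909149169922) [159.65514445 160.64971762 161.95325856] [ 507.  -176.1  158.2] [560.1 -50.  175. ]
sh 431 ((534.4195556640625, -115.6644515991211), (132.8515167236328, 53.74462127685547), 82.0767593383789) [157.42125062 159.9024739  170.30578317] [ 507.1 -184.5  151.4] [561.4 -50.1 174.9]
dh 569 ((533.2557983398438, -129.46078491210938), (152.76019287109375, 51.3038215637207), 82.64350891113281) [152.97032588 159.0262287  169.91697432] [ 507.1 -205.1  149.1] [559.3 -51.  174.6]
```

View pics/wh.png

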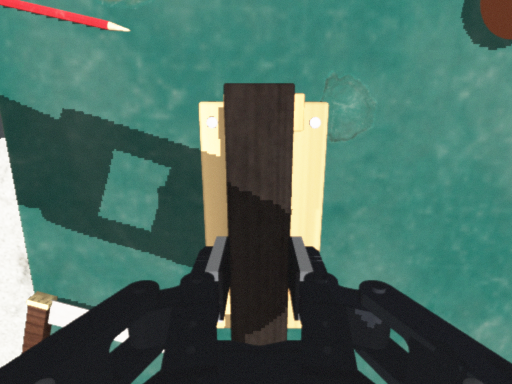

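View pics/sh.png

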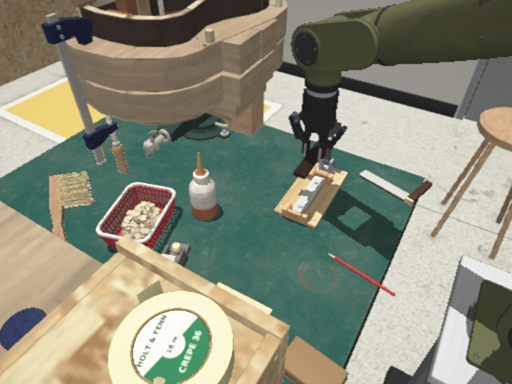

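View pics/dh.png

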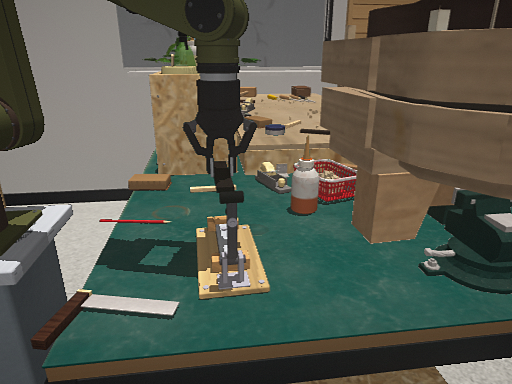

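Run:
```python
from h import *
W,im=world('wh')
for u in (240,258,280):
    col=W[:,u]; 
    print(u,[ (v,col[v].round(1).tolist()) for v in (82,84,86,88)], [(v,im[v,u].tolist(),col[v].round(1).tolist()) for v in (335,340,343,346,349)])
for v in (110,150,200):
    row=W[v]; k=np.where((abs(row[:,2]-160.5)<3))[0]; print(v,k.min(),k.max(),row[k.min()].round(1),row[k.max()].round(1))
```

```text
240 [(82, [512.4, -32.9, 2.8]), (84, [521.8, -44.8, 160.9]), (86, [521.8, -45.5, 160.5]), (88, [521.9, -46.4, 161.3])] [(335, [29, 32, 38], [524.7, -169.9, 160.7]), (340, [27, 33, 35], [524.8, -173.7, 159.9]), (343, [29, 28, 27], [527.4, -115.4, 227.6]), (346, [29, 28, 28], [527.5, -114.6, 229.6]), (349, [27, 25, 25], [527.5, -114.8, 230.4])]
258 [(82, [528.5, -32.2, 1.6]), (84, [529.3, -44.5, 160.9]), (86, [529.3, -45.2, 159.4]), (88, [529.4, -46.0, 160.8])] [(335, [46, 52, 61], [534.2, -169.2, 161.0]), (340, [49, 55, 64], [534.4, -173.0, 160.3]), (343, [49, 55, 65], [534.4, -174.5, 160.8]), (346, [34, 33, 32], [532.2, -114.5, 229.4]), (349, [30, 26, 28], [532.2, -115.0, 229.9])]
280 [(82, [548.3, -31.4, 1.1]), (84, [538.5, -44.1, 160.4]), (86, [538.5, -44.9, 160.2]), (88, [538.6, -45.7, 160.7])] [(335, [50, 56, 65], [546.0, -169.6, 159.9]), (340, [50, 54, 64], [546.0, -171.8, 161.1]), (343, [30, 24, 25], [538.2, -114.8, 227.8]), (346, [30, 25, 25], [538.0, -114.0, 229.7]), (349, [26, 23, 23], [537.9, -113.6, 231.2])]
110 224 293 [515.3 -55.4 161.1] [544.6 -54.3 160.3]
150 225 292 [515.9 -72.4 160.9] [545.5 -71.5 159.1]
200 228 290 [517.5 -95.3 160.9] [546.1 -94.5 160. ]
```

>>> jog_arm(travel=[[-0.6, 0.18, 0], [-0.68, 0.18, 0], [0, 0, 2.5], [0, 0, 3], [0, 0, 3], [0, 0, 2], [0, 0, 0], [0, 0, 0]], rotation=[[0, 0, 0], [0, 0, 0], [0, 0, 0], [0, 0, 0], [0, 0, 0], [0, 0, 0], [0, 0, 0], [0, 0, 0]], gripper=[0, 0, 0, 0, 0, 0, 0, 0])

```text
time: 10.15
eef_pos: [537.1, -137.4, 48.4]
eef_rot: [-0.0, 0.694, 0.72, -0.0]
contact_force: [0.6, -0.1, -0.6]
opening: 28.3
```

Run:
```python
from h import *
snap('wrist','wi');c=snap('scene','si');d=snap('side','di')
go([536.8,-136.0,29],92.2)
a=cv2.resize(c['image'][120:240,250:370],(480,480),interpolation=cv2.INTER_CUBIC)
W,im=world('wi')
e=cv2.resize(im[60:340,180:340],None,fx=1.7,fy=1.7,interpolation=cv2.INTER_CUBIC)
o=np.zeros((480,480+e.shape[1],3),np.uint8);o[:480,:480]=a;o[:e.shape[0],480:]=e[:480];cv2.imwrite('pics/ci.png',o)
```

```text
t 10.3 pos [ 538.3 -137.7   50.2] yaw 92.18 zax [ 0.0032 -0.0012 -1.    ] F [ 0.4 -0.2 -0.3] open 28.5
shift cm (now axes) [ 0.17 -0.15  2.12]
rot deg [ 0.18  0.08 -0.02]  shift after rot [ 0.17 -0.15  2.12]
```

View pics/ci.png

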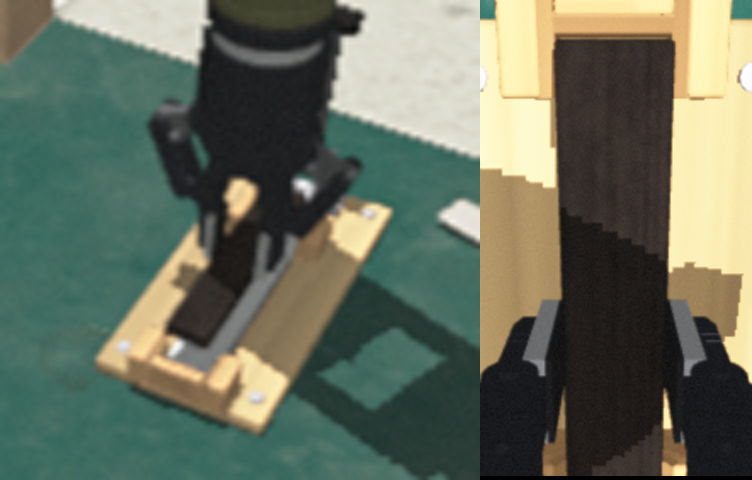

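>>> jog_arm(travel=[[0, 0, 0], [0, 0, 0], [0, 0, 0]], rotation=[[0, 0, 0], [0, 0, 0], [0, 0, 0]], gripper=[0, 0, 0])

```text
time: 10.6
eef_pos: [537.2, -137.1, 48.8]
eef_rot: [0.0, 0.693, 0.72, 0.0]
contact_force: [0.4, 0.9, -0.6]
opening: 28.1
```

Run:
```python
from h import *
snap('wrist','wk')
go([536.8,-136.0,29],92.2)
W,im=world('wk'); b=im.astype(int)
c=np.load('pics/wk.npz')
# into tool frame
T=(W-c['pos'])@Rq(c['rot'])
for v in (100,110,125):
    print(v,' '.join(f'{u}:{T[v,u,1]:.1f}/{T[v,u,2]:.0f}' for u in range(205,345,3)))
for u in (245,258,270):
    print(u,' '.join(f'{v}:{T[v,u,0]:.1f}/{T[v,u,2]:.0f}/{im[v,u].max()}' for v in range(56,90,2)))
cv2.imwrite('pics/wkc.png',cv2.resize(im[50:140,190:330],None,fx=5,fy=5,interpolation=cv2.INTER_CUBIC))
```

```text
t 10.65 pos [ 537.1 -137.1   48.6] yaw 92.19 zax [ 6.e-04 -2.e-04 -1.e+00] F [ 0.4 -0.5 -0.8] open 28.3
shift cm (now axes) [ 0.11 -0.02  1.96]
rot deg [ 0.04  0.01 -0.01]  shift after rot [ 0.11 -0.02  1.96]
100 205:-25.9/14 208:-24.3/13 211:-23.0/14 214:-21.5/14 217:-20.1/15 220:-18.9/16 223:-17.4/16 226:-13.5/-8 229:-12.2/-8 232:-10.8/-9 235:-9.7/-7 238:-8.4/-7 241:-7.2/-6 244:-5.9/-8 247:-4.6/-8 250:-3.4/-8 253:-2.1/-7 256:-0.8/-8 259:0.4/-7 262:nan/nan 265:2.9/-9 268:4.2/-8 271:5.5/-8 274:6.8/-7 277:8.1/-7 280:9.3/-8 283:10.5/-8 286:11.8/-8 289:13.1/-8 292:14.4/-8 295:18.3/16 298:19.6/14 301:20.9/13 304:22.4/13 307:23.8/13 310:25.3/13 313:26.6/13 316:28.2/13 319:29.6/13 322:31.3/14 325:37.1/35 328:38.7/35 331:40.2/34 334:41.9/34 337:43.4/34 340:45.3/35 343:46.6/33
110 205:-26.0/13 208:-24.9/15 211:-23.0/13 214:-21.6/13 217:-20.3/14 220:-18.9/15 223:-17.5/16 226:-13.6/-7 229:-12.3/-8 232:-11.0/-8 235:-9.7/-8 238:-8.5/-8 241:-7.2/-8 244:-6.0/-7 247:-4.7/-8 250:-3.4/-9 253:-2.1/-7 256:-0.8/-9 259:0.4/-8 262:1.7/-7 265:3.0/-8 268:4.3/-8 271:5.4/-10 274:6.8/-8 277:8.1/-8 280:9.4/-8 2
[... 888 characters left out ...]
89.3/14/253 66:88.5/14/253 68:87.7/15/247 70:86.6/14/236 72:85.8/14/228 74:85.1/16/228 76:84.1/15/228 78:83.3/16/227 80:82.7/21/144 82:82.7/33/110 84:79.0/-8/54 86:78.2/-8/53 88:77.5/-6/55
258 56:92.7/13/255 58:91.9/14/254 60:91.1/14/254 62:90.2/14/254 64:89.2/13/253 66:88.4/13/253 68:87.5/13/247 70:86.6/13/234 72:85.8/14/228 74:84.9/14/227 76:84.3/17/228 78:83.3/17/228 80:82.6/20/146 82:82.7/33/121 84:79.0/-7/46 86:78.1/-8/48 88:77.4/-7/49
270 56:92.8/14/255 58:92.0/14/254 60:91.1/14/254 62:90.2/14/254 64:89.1/12/253 66:88.5/14/253 68:87.5/14/247 70:86.6/13/235 72:85.8/14/226 74:85.0/14/226 76:84.3/17/227 78:83.3/16/225 80:82.6/19/146 82:82.7/33/118 84:78.9/-8/52 86:78.2/-8/57 88:77.5/-7/53
```

View pics/wkc.png

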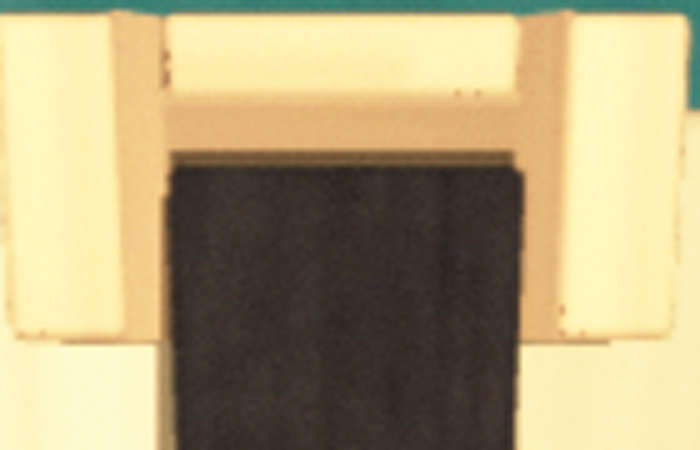

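The end wall sits 82.7 mm from the tool and the blank's end 79.2 mm, so the blank needs +1.5 mm along tool x. The sides are centred. I'll shift it and lower it.

>>> jog_arm(travel=[[0.15, 0, 0], [0, 0, 0.5], [0, 0, 0.5], [0, 0, 0.4], [0, 0, 0.3], [0, 0, 0.1], [0, 0, 0]], rotation=[[0, 0, 0], [0, 0, 0], [0, 0, 0], [0, 0, 0], [0, 0, 0], [0, 0, 0], [0, 0, 0]], gripper=[0, 0, 0, 0, 0, 0, 0])

```text
time: 11.35
eef_pos: [536.6, -135.5, 29.9]
eef_rot: [-0.0, 0.693, 0.72, -0.0]
contact_force: [-0.1, -0.1, -0.6]
opening: 27.8
```

Run:
```python
from h import *
snap('wrist','wl')
go([536.8,-136.0,29],92.2)
W,im=world('wl')
cv2.imwrite('pics/wlc.png',cv2.resize(im[50:350,180:340],None,fx=2,fy=2,interpolation=cv2.INTER_CUBIC))
```

```text
t 11.4 pos [ 536.8 -135.6   30.2] yaw 92.18 zax [-1.e-04  0.e+00 -1.e+00] F [ 0.9  0.2 -0.4] open 28.3
shift cm (now axes) [-0.04 -0.01  0.12]
rot deg [-0.   -0.   -0.02]  shift after rot [-0.04 -0.01  0.12]
```

View pics/wlc.png

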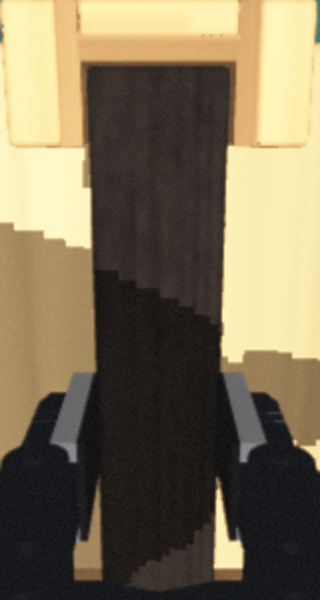

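The blank's end now sits within the cup walls, with no contact force yet. I'll lower it slowly to the pins.

>>> jog_arm(travel=[[0, 0, 0.05], [0, 0, 0.05], [0, 0, 0.05], [0, 0, 0.05], [0, 0, 0]], rotation=[[0, 0, 0], [0, 0, 0], [0, 0, 0], [0, 0, 0], [0, 0, 0]], gripper=[0, 0, 0, 0, 0])

```text
time: 11.9
eef_pos: [537.0, -135.6, 28.7]
eef_rot: [0.0, 0.694, 0.72, 0.0]
contact_force: [-0.8, 0.2, 3.6]
opening: 28.1
```

>>> jog_arm(travel=[[0, 0, 0], [0, 0, 0], [0, 0, 0], [0, 0, 0], [0, 0, 0], [0, 0, -1.0], [0, 0, -2], [0, 0, -2.5], [0, 0, 0], [0, 0, 0], [0, 0, 0], [0, 0, 0], [0, 0, 0], [0, 0, 0], [0, 0, 0]], rotation=[[0, 0, 0], [0, 0, 0], [0, 0, 0], [0, 0, 0], [0, 0, 0], [0, 0, 0], [0, 0, 0], [0, 0, 0], [0, 0, 0], [0, 0, 0], [0, 0, 0], [0, 0, 0], [0, 0, 0], [0, 0, 0], [0, 0, 0]], gripper=[0.6, 0.6, 0.6, 0.6, 0.6, 0.6, 0.6, 0.6, 0, 0, 0, 0, 0, 0, 0])

```text
time: 13.4
eef_pos: [536.6, -135.5, 82.8]
eef_rot: [-0.0, 0.693, 0.72, -0.0]
contact_force: [-0.2, 0.3, -0.4]
opening: -0.1
```

Run:
```python
from h import *
snap('wrist','wm');c=snap('scene','sm')
go([536.8,-136.0,40],92.2)
W,im=world('wm');cv2.imwrite('pics/smc.png',cv2.resize(c['image'][120:240,250:370],(480,480),interpolation=cv2.INTER_CUBIC))
```

```text
t 13.5 pos [ 536.8 -135.5   83.1] yaw 92.18 zax [-2.e-04  1.e-04 -1.e+00] F [ 0.7  0.2 -0.5] open 0.2
shift cm (now axes) [-0.05  0.    4.31]
rot deg [-0.01 -0.01 -0.02]  shift after rot [-0.05  0.    4.31]
```

View pics/wm.png

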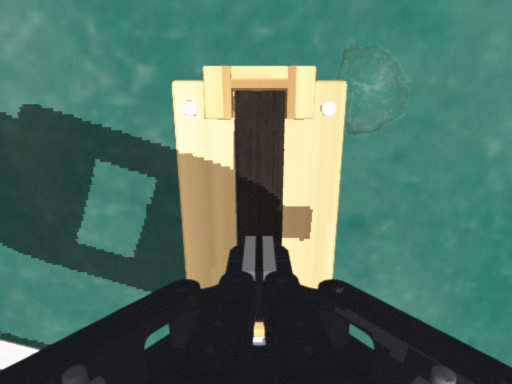

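View pics/smc.png

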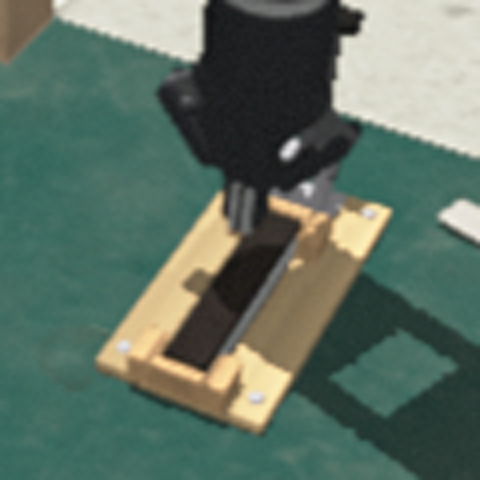

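The blank lies in both cups, riding on the pins. I'll press the centre gently first, then each end.

>>> jog_arm(travel=[[0, 0, 2], [0, 0, 1.5], [0, 0, 0.7], [0, 0, 0.2], [0, 0, 0.1], [0, 0, 0.1], [0, 0, 0.05], [0, 0, 0.05], [0, 0, 0]], rotation=[[0, 0, 0], [0, 0, 0], [0, 0, 0], [0, 0, 0], [0, 0, 0], [0, 0, 0], [0, 0, 0], [0, 0, 0], [0, 0, 0]], gripper=[0, 0, 0, 0, 0, 0, 0, 0, 0])

```text
time: 14.4
eef_pos: [537.0, -135.6, 36.5]
eef_rot: [0.0, 0.694, 0.72, 0.0]
contact_force: [-0.3, 0.0, 1.0]
opening: 0.2
```

>>> jog_arm(travel=[[0, 0, 0.05], [0, 0, 0.05], [0, 0, 0]], rotation=[[0, 0, 0], [0, 0, 0], [0, 0, 0]], gripper=[0, 0, 0])

```text
time: 14.7
eef_pos: [536.7, -135.5, 35.1]
eef_rot: [-0.0, 0.694, 0.72, -0.0]
contact_force: [-0.2, 0.1, 1.0]
opening: -0.0
```

>>> jog_arm(travel=[[0, 0, 0.05], [0, 0, 0.05], [0, 0, 0]], rotation=[[0, 0, 0], [0, 0, 0], [0, 0, 0]], gripper=[0, 0, 0])

```text
time: 15.0
eef_pos: [536.9, -135.5, 35.0]
eef_rot: [-0.0, 0.693, 0.72, -0.0]
contact_force: [-2.6, 0.9, 5.1]
opening: 0.1
```

>>> jog_arm(travel=[[0, 0, 0.05], [0, 0, 0.05], [0, 0, 0]], rotation=[[0, 0, 0], [0, 0, 0], [0, 0, 0]], gripper=[0, 0, 0])

```text
time: 15.3
eef_pos: [536.9, -135.6, 34.4]
eef_rot: [-0.0, 0.693, 0.721, -0.0]
contact_force: [-4.2, 0.1, 8.0]
opening: 0.0
```

>>> jog_arm(travel=[[0, 0, 0.05], [0, 0, 0.05], [0, 0, 0]], rotation=[[0, 0, 0], [0, 0, 0], [0, 0, 0]], gripper=[0, 0, 0])

```text
time: 15.6
eef_pos: [536.9, -135.6, 33.5]
eef_rot: [-0.0, 0.693, 0.721, -0.0]
contact_force: [-4.2, 1.6, 8.1]
opening: 0.1
```

>>> jog_arm(travel=[[0, 0, 0.05], [0, 0, 0.05], [0, 0, 0]], rotation=[[0, 0, 0], [0, 0, 0], [0, 0, 0]], gripper=[0, 0, 0])

```text
time: 15.9
eef_pos: [536.9, -135.6, 32.5]
eef_rot: [-0.0, 0.693, 0.721, -0.0]
contact_force: [-4.2, 1.8, 8.1]
opening: 0.1
```

The pins are sinking together at about 8 N. Continuing in small steps.

>>> jog_arm(travel=[[0, 0, 0.05], [0, 0, 0.05], [0, 0, 0]], rotation=[[0, 0, 0], [0, 0, 0], [0, 0, 0]], gripper=[0, 0, 0])

```text
time: 16.2
eef_pos: [536.9, -135.7, 31.5]
eef_rot: [-0.0, 0.693, 0.721, -0.0]
contact_force: [-4.6, 1.2, 8.3]
opening: -0.2
```

>>> jog_arm(travel=[[0, 0, 0.05], [0, 0, 0.05], [0, 0, 0]], rotation=[[0, 0, 0], [0, 0, 0], [0, 0, 0]], gripper=[0, 0, 0])

```text
time: 16.5
eef_pos: [536.9, -135.6, 30.5]
eef_rot: [-0.0, 0.693, 0.72, -0.0]
contact_force: [-3.9, 0.9, 9.2]
opening: -0.0
```

>>> jog_arm(travel=[[0, 0, 0.05], [0, 0, 0.05], [0, 0, 0]], rotation=[[0, 0, 0], [0, 0, 0], [0, 0, 0]], gripper=[0, 0, 0])

```text
time: 16.8
eef_pos: [536.9, -135.7, 30.4]
eef_rot: [-0.0, 0.693, 0.721, -0.0]
contact_force: [-6.9, 2.2, 14.4]
opening: -0.0
```

It's solid at TCP z 30.4, so the seat is about 20.4 mm up. I'll press a bit more and hold, then do the ends.

>>> jog_arm(travel=[[0, 0, 0.05], [0, 0, 0.03], [0, 0, 0], [0, 0, 0]], rotation=[[0, 0, 0], [0, 0, 0], [0, 0, 0], [0, 0, 0]], gripper=[0, 0, 0, 0])

```text
time: 17.2
eef_pos: [536.9, -135.6, 30.4]
eef_rot: [-0.001, 0.693, 0.721, -0.0]
contact_force: [-10.0, 1.9, 18.2]
opening: -0.1
```

>>> jog_arm(travel=[[0, 0, -0.5], [0, 0, -0.8], [2.5, 0, 0], [2.5, 0, 0], [0, 0, 0.6], [0, 0, 0.2], [0, 0, 0.1], [0, 0, 0]], rotation=[[0, 0, 0], [0, 0, 0], [0, 0, 0], [0, 0, 0], [0, 0, 0], [0, 0, 0], [0, 0, 0], [0, 0, 0]], gripper=[0, 0, 0, 0, 0, 0, 0, 0])

```text
time: 18.0
eef_pos: [534.8, -86.3, 31.1]
eef_rot: [-0.0, 0.694, 0.72, -0.0]
contact_force: [0.3, 0.1, 0.7]
opening: 0.0
```

>>> jog_arm(travel=[[0, 0, 0.05], [0, 0, 0.05], [0, 0, 0.05], [0, 0, 0]], rotation=[[0, 0, 0], [0, 0, 0], [0, 0, 0], [0, 0, 0]], gripper=[0, 0, 0, 0])

```text
time: 18.4
eef_pos: [535.1, -86.1, 30.5]
eef_rot: [0.0, 0.694, 0.72, -0.0]
contact_force: [-1.7, -1.4, 4.5]
opening: 0.3
```

>>> jog_arm(travel=[[0, 0, 0.05], [0, 0, 0.05], [0, 0, 0.05], [0, 0, 0]], rotation=[[0, 0, 0], [0, 0, 0], [0, 0, 0], [0, 0, 0]], gripper=[0, 0, 0, 0])

```text
time: 18.8
eef_pos: [535.2, -86.1, 30.4]
eef_rot: [0.0, 0.693, 0.721, -0.0]
contact_force: [-7.1, -1.1, 13.8]
opening: -0.3
```

>>> jog_arm(travel=[[0, 0, 0.05], [0, 0, 0.03], [0, 0, 0], [0, 0, 0]], rotation=[[0, 0, 0], [0, 0, 0], [0, 0, 0], [0, 0, 0]], gripper=[0, 0, 0, 0])

```text
time: 19.2
eef_pos: [535.2, -86.1, 30.4]
eef_rot: [-0.0, 0.693, 0.721, -0.001]
contact_force: [-8.5, -0.8, 18.7]
opening: 0.1
```

>>> jog_arm(travel=[[0, 0, -0.6], [0, 0, -1.0], [-3, 0, 0], [-3, 0, 0], [-3, 0, 0], [0, 0, 0], [0, 0, 0.8], [0, 0, 0.3], [0, 0, 0.1], [0, 0, 0]], rotation=[[0, 0, 0], [0, 0, 0], [0, 0, 0], [0, 0, 0], [0, 0, 0], [0, 0, 0], [0, 0, 0], [0, 0, 0], [0, 0, 0], [0, 0, 0]], gripper=[0, 0, 0, 0, 0, 0, 0, 0, 0, 0])

```text
time: 20.2
eef_pos: [538.0, -174.5, 31.1]
eef_rot: [-0.001, 0.693, 0.721, -0.0]
contact_force: [-0.3, 1.2, -0.6]
opening: 0.1
```

>>> jog_arm(travel=[[0, 0, 0.05], [0, 0, 0.05], [0, 0, 0.05], [0, 0, 0]], rotation=[[0, 0, 0], [0, 0, 0], [0, 0, 0], [0, 0, 0]], gripper=[0, 0, 0, 0])

```text
time: 20.6
eef_pos: [538.5, -175.3, 30.5]
eef_rot: [-0.0, 0.694, 0.72, 0.0]
contact_force: [-0.3, 2.1, 2.8]
opening: -0.1
```

>>> jog_arm(travel=[[0, 0, 0.05], [0, 0, 0.05], [0, 0, 0.05], [0, 0, 0]], rotation=[[0, 0, 0], [0, 0, 0], [0, 0, 0], [0, 0, 0]], gripper=[0, 0, 0, 0])

```text
time: 21.0
eef_pos: [538.6, -175.3, 30.4]
eef_rot: [-0.0, 0.694, 0.72, 0.0]
contact_force: [-5.7, 3.6, 11.4]
opening: -0.3
```

>>> jog_arm(travel=[[0, 0, 0.05], [0, 0, 0.05], [0, 0, 0], [0, 0, 0]], rotation=[[0, 0, 0], [0, 0, 0], [0, 0, 0], [0, 0, 0]], gripper=[0, 0, 0, 0])

```text
time: 21.4
eef_pos: [538.6, -175.4, 30.3]
eef_rot: [-0.001, 0.694, 0.72, -0.0]
contact_force: [-7.4, 4.9, 18.2]
opening: 0.1
```

The blank bears solidly at the middle and both ends: contact height 30.4 mm everywhere, at about 18 N. Now I'll lift off and go round behind the handle.

>>> jog_arm(travel=[[0, 0, -1], [1.5, 0, -2], [1.5, 0, -3], [0, 0, -4], [0, 0, -4], [0, 0, -4], [0, 0, -4], [0, 0, 0], [0, 0, 0], [0, 0, 0]], rotation=[[0, 0, 0], [0, 0, 0], [0, 0, 0], [0, 0, 0], [0, 0, 0], [0, 0, 0], [0, 0, 0], [0, 0, 0], [0, 0, 0], [0, 0, 0]], gripper=[0, 0, 0, 0, 0, 0, 0, 0, 0, 0])

```text
time: 22.4
eef_pos: [536.4, -145.4, 245.9]
eef_rot: [-0.001, 0.694, 0.72, -0.001]
contact_force: [0.1, -0.5, -0.5]
opening: 0.2
```

Run:
```python
from h import *
c=snap('wrist','wn');d=snap('side','dn')
go([542,-296,153],92.2)
W,im=world('wn');b=im.astype(int);x,y,z=W[...,0],W[...,1],W[...,2]
m=(b.max(-1)<90)&(abs(x-537)<14)&(y>-120)&(y<-62)&(z<45)&(z>20)
A=np.c_[W[m][:,:2]-[537,-136],np.ones(m.sum())];k,*_=np.linalg.lstsq(A,W[m][:,2],rcond=None);print(m.sum(),k)
W,im=world('dn');b=im.astype(int)
h=(abs(W[...,0]-542)<25)&(W[...,1]<-220)&(W[...,1]>-300)&(W[...,2]>145)&(W[...,2]<190);P=W[h];print(P.min(0),P.max(0))
```

```text
t 22.5 pos [ 536.2 -145.2  245.3] yaw 92.18 zax [-0.0035  0.0012 -1.    ] F [-0.1 -0.1 -0.9] open 0.4
shift cm (now axes) [-15.1    0.03   9.2 ]
rot deg [-0.2  -0.08 -0.02]  shift after rot [-15.09  -0.     9.23]
1273 [ 3.56566601e-03 -1.84078287e-03  3.19876769e+01]
[ 524.10254376 -275.56281804  145.15059934] [ 560.26049968 -261.40804356  173.92041152]
```

View pics/wn.png

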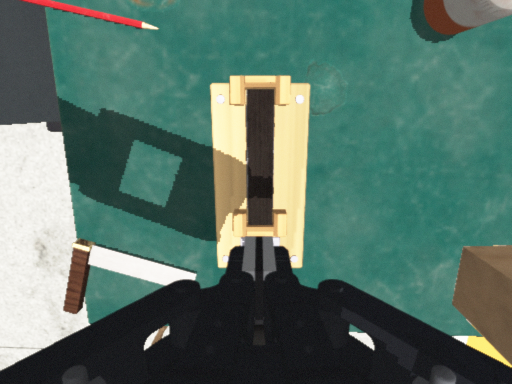

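The blank lies level in the pocket; the top-plane slope is under 0.004 in both directions. The handle's back face is at y ≈ -275. Next I'll move behind it.

>>> jog_arm(travel=[[-4, 0, 0], [-4, 0, 0], [-4, 0, 0], [-3.1, 0, 0], [0, 0, 0], [0, 0, 3.5], [0, 0, 3.5], [0, 0, 2], [0, 0, 0], [0, 0, 0]], rotation=[[0, 0, 0], [0, 0, 0], [0, 0, 0], [0, 0, 0], [0, 0, 0], [0, 0, 0], [0, 0, 0], [0, 0, 0], [0, 0, 0], [0, 0, 0]], gripper=[0, 0, 0, 0, 0, 0, 0, 0, 0, 0])

```text
time: 23.5
eef_pos: [542.7, -295.6, 157.0]
eef_rot: [-0.001, 0.693, 0.721, -0.0]
contact_force: [0.5, -0.3, 0.0]
opening: -0.0
```

Run:
```python
from h import *
d=snap('side','do');c=snap('scene','so')
go([542,-285,153],92.2)
o=np.hstack([cv2.resize(d['image'][130:310,150:310],(400,450)),cv2.resize(c['image'][60:240,250:410],(400,450))]);cv2.imwrite('pics/oo.png',o)
```

```text
t 23.6 pos [ 543.8 -296.6  159.4] yaw 92.2 zax [ 0.0022 -0.0014 -1.    ] F [ 0.6 -0.4  0.6] open 0.1
shift cm (now axes) [ 1.17 -0.14  0.64]
rot deg [0.13 0.08 0.  ]  shift after rot [ 1.17 -0.14  0.64]
```

View pics/oo.png

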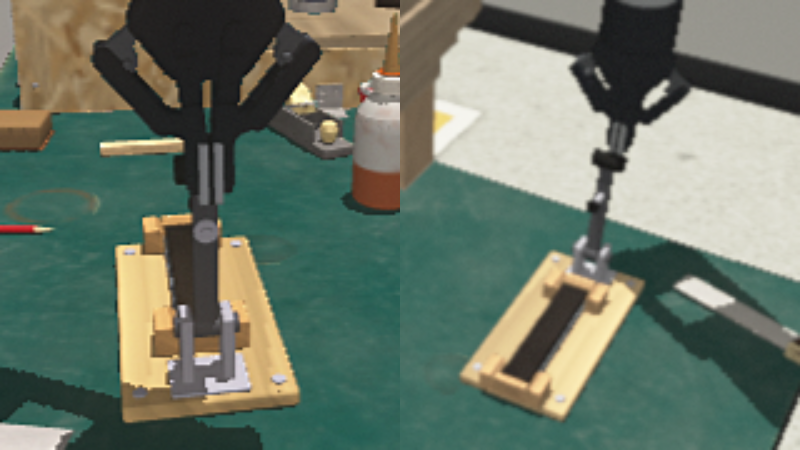

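The fingers are right behind the handle, so I'll push it over along its arc.

>>> jog_arm(travel=[[0.5, 0, 0], [0.5, 0, 0], [0.5, 0, 0], [0.5, 0, 0], [0.5, 0, 0], [0.5, 0, 0], [0.5, 0, 0], [0.5, 0, 0], [0, 0, 0]], rotation=[[0, 0, 0], [0, 0, 0], [0, 0, 0], [0, 0, 0], [0, 0, 0], [0, 0, 0], [0, 0, 0], [0, 0, 0], [0, 0, 0]], gripper=[0, 0, 0, 0, 0, 0, 0, 0, 0])

```text
time: 24.5
eef_pos: [542.1, -258.0, 160.0]
eef_rot: [0.003, 0.693, 0.721, -0.001]
contact_force: [-1.4, -4.2, 3.8]
opening: 0.0
```

>>> jog_arm(travel=[[0.5, 0, 0.1], [0.5, 0, 0.1], [0.5, 0, 0.15], [0.5, 0, 0.15], [0.45, 0, 0.2], [0.45, 0, 0.2], [0.45, 0, 0.2], [0.45, 0, 0.2], [0, 0, 0]], rotation=[[0, 0, 0], [0, 0, 0], [0, 0, 0], [0, 0, 0], [0, 0, 0], [0, 0, 0], [0, 0, 0], [0, 0, 0], [0, 0, 0]], gripper=[0, 0, 0, 0, 0, 0, 0, 0, 0])

```text
time: 25.4
eef_pos: [541.3, -219.6, 146.9]
eef_rot: [0.003, 0.693, 0.721, -0.0]
contact_force: [0.6, -5.0, 4.5]
opening: 0.2
```

Run:
```python
from h import *
d=snap('side','dp');c=snap('scene','sp')
go([542,-202,134],92.2)
o=np.hstack([cv2.resize(d['image'][130:310,150:310],(400,450)),cv2.resize(c['image'][60:240,250:410],(400,450))]);cv2.imwrite('pics/op.png',o)
```

```text
t 25.5 pos [ 541.1 -219.6  146.5] yaw 92.19 zax [ 0.0036 -0.0034 -1.    ] F [ 0.7 -4.9  3.8] open 0.1
shift cm (now axes) [1.76 0.15 1.25]
rot deg [ 0.2   0.2  -0.01]  shift after rot [1.76 0.16 1.25]
```

View pics/op.png

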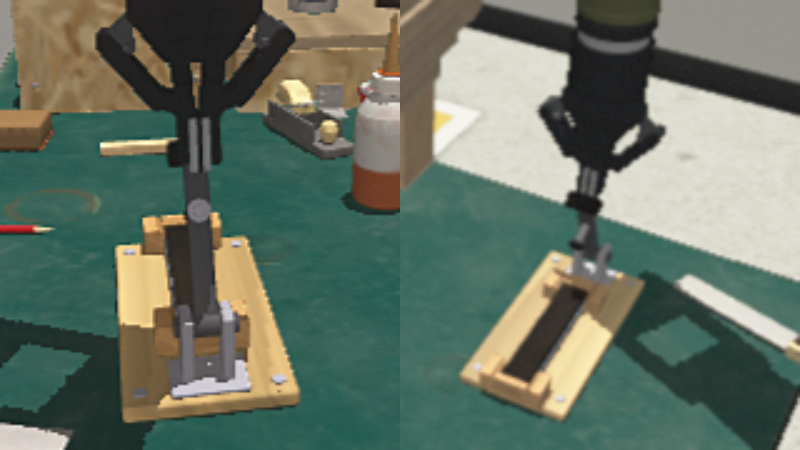

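The clamp has swung to roughly 60°. I'll push a bit more, then step over to press from the top.

>>> jog_arm(travel=[[0.45, 0, 0.25], [0.45, 0, 0.3], [0.4, 0, 0.3], [0.4, 0, 0.35], [0.4, 0, 0.35], [0, 0, 0]], rotation=[[0, 0, 0], [0, 0, 0], [0, 0, 0], [0, 0, 0], [0, 0, 0], [0, 0, 0]], gripper=[0, 0, 0, 0, 0, 0])

```text
time: 26.1
eef_pos: [539.9, -198.0, 130.0]
eef_rot: [0.001, 0.693, 0.721, 0.0]
contact_force: [1.7, -4.5, 2.2]
opening: 0.3
```

>>> jog_arm(travel=[[-0.5, 0, -1], [0, 0, -2.5], [0, 0, -1.5], [0, 0, 0], [0, 0, 0]], rotation=[[0, 0, 0], [0, 0, 0], [0, 0, 0], [0, 0, 0], [0, 0, 0]], gripper=[0, 0, 0, 0, 0])

```text
time: 26.6
eef_pos: [539.2, -202.3, 179.1]
eef_rot: [-0.0, 0.694, 0.72, 0.0]
contact_force: [0.4, -0.7, -0.5]
opening: -0.2
```

Run:
```python
from h import *
d=snap('side','dq');c=snap('scene','sq')
go([540,-180,160],92.2)
o=np.hstack([cv2.resize(d['image'][130:310,150:310],(400,450)),cv2.resize(c['image'][60:240,250:410],(400,450))]);cv2.imwrite('pics/oq.png',o)
for n in('dq','sq'):
    W,im=world(n);b=im.astype(int)
    h=(abs(W[...,0]-540)<30)&(W[...,1]<-120)&(W[...,1]>-230)&(W[...,2]>110)&(W[...,2]<160)&(b.max(-1)<80);P=W[h];print(h.sum(),np.percentile(P,[2,50,98],axis=0).round(1))
```

```text
t 26.7 pos [ 538.6 -202.   177.7] yaw 92.18 zax [-0.0021  0.0013 -1.    ] F [ 0.4 -1.  -0.8] open 0.2
shift cm (now axes) [2.19 0.23 1.77]
rot deg [-0.12 -0.08 -0.02]  shift after rot [2.19 0.23 1.77]
316 [[ 521.2 -203.   114.5]
 [ 538.6 -186.6  133.1]
 [ 555.7 -178.1  143.9]]
106 [[ 522.2 -191.5  113.5]
 [ 537.5 -172.4  141. ]
 [ 555.1 -169.1  145.4]]
```

View pics/oq.png

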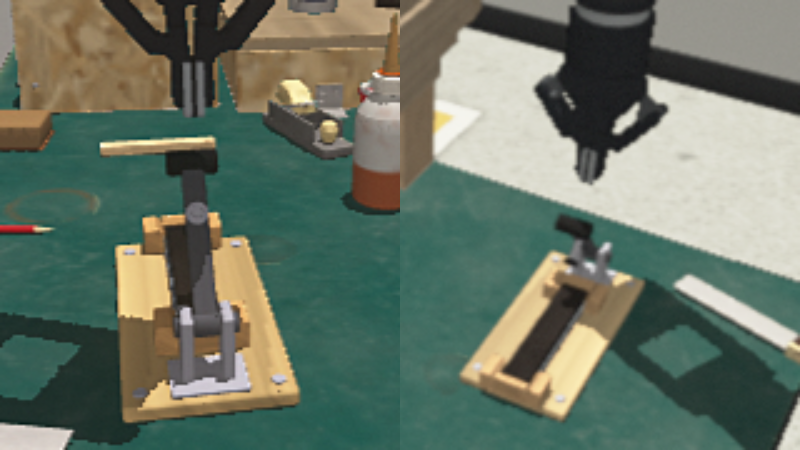

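The handle now stands at about 48°, its top at z ≈ 145 and y ≈ -179. I'll press from above along the arc.

>>> jog_arm(travel=[[1, 0, 0.5], [1, 0, 1], [0, 0, 1.2], [0.3, 0, 0.45], [0.3, 0, 0.45], [0.25, 0, 0.4], [0.25, 0, 0.4], [0.3, 0, 0.4], [0.3, 0, 0.4], [0.3, 0, 0.4], [0.25, 0, 0.45], [0, 0, 0]], rotation=[[0, 0, 0], [0, 0, 0], [0, 0, 0], [0, 0, 0], [0, 0, 0], [0, 0, 0], [0, 0, 0], [0, 0, 0], [0, 0, 0], [0, 0, 0], [0, 0, 0], [0, 0, 0]], gripper=[0, 0, 0, 0, 0, 0, 0, 0, 0, 0, 0, 0])

```text
time: 27.9
eef_pos: [538.1, -158.1, 120.4]
eef_rot: [-0.001, 0.693, 0.72, 0.001]
contact_force: [-2.8, 4.1, 8.8]
opening: -0.1
```

Run:
```python
from h import *
d=snap('side','dr');c=snap('scene','sr')
go([538,-151,99],92.2)
o=np.hstack([cv2.resize(d['image'][130:310,150:310],(400,450)),cv2.resize(c['image'][60:240,250:410],(400,450))]);cv2.imwrite('pics/or.png',o)
```

```text
t 28.0 pos [ 538.4 -158.7  120.4] yaw 92.19 zax [ 0.0011  0.0022 -1.    ] F [-2.8  5.5  9.1] open 0.0
shift cm (now axes) [ 0.77 -0.02  2.14]
rot deg [ 0.07 -0.13 -0.01]  shift after rot [ 0.77 -0.01  2.14]
```

View pics/or.png

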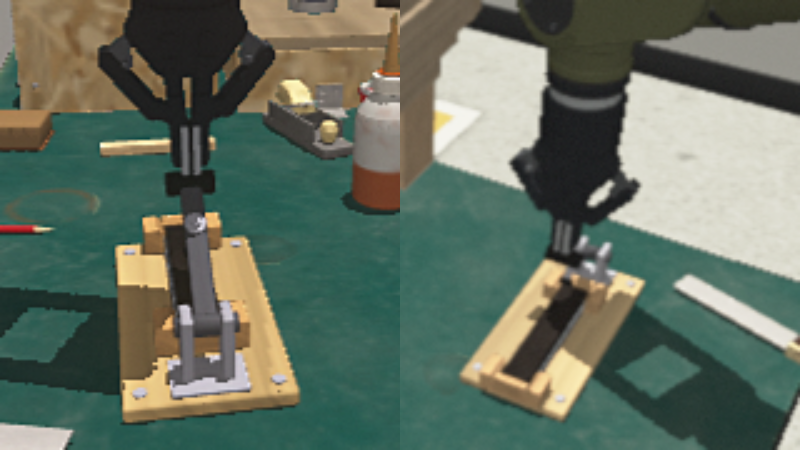

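>>> jog_arm(travel=[[0.2, 0, 0.45], [0.2, 0, 0.45], [0.2, 0, 0.45], [0.2, 0, 0.45], [0.15, 0, 0.45], [0.1, 0, 0.45], [0.1, 0, 0.4], [0.1, 0, 0.4], [0.1, 0, 0.4], [0.1, 0, 0.3], [0, 0, 0]], rotation=[[0, 0, 0], [0, 0, 0], [0, 0, 0], [0, 0, 0], [0, 0, 0], [0, 0, 0], [0, 0, 0], [0, 0, 0], [0, 0, 0], [0, 0, 0], [0, 0, 0]], gripper=[0, 0, 0, 0, 0, 0, 0, 0, 0, 0, 0])

```text
time: 29.1
eef_pos: [538.8, -144.6, 78.2]
eef_rot: [0.001, 0.694, 0.72, 0.002]
contact_force: [0.2, 4.1, 6.0]
opening: -0.2
```

>>> jog_arm(travel=[[0.05, 0, 0.3], [0.05, 0, 0.3], [0, 0, 0.3], [0, 0, 0.3], [0, 0, 0]], rotation=[[0, 0, 0], [0, 0, 0], [0, 0, 0], [0, 0, 0], [0, 0, 0]], gripper=[0, 0, 0, 0, 0])

```text
time: 29.6
eef_pos: [538.8, -142.9, 66.8]
eef_rot: [-0.0, 0.694, 0.72, 0.002]
contact_force: [-1.3, 6.5, 8.8]
opening: -0.1
```

>>> jog_arm(travel=[[0, 0, 0.2], [0, 0, 0.2], [0, 0, 0.1], [0, 0, 0]], rotation=[[0, 0, 0], [0, 0, 0], [0, 0, 0], [0, 0, 0]], gripper=[0, 0, 0, 0])

```text
time: 30.0
eef_pos: [538.9, -142.8, 62.0]
eef_rot: [-0.0, 0.694, 0.72, 0.002]
contact_force: [-1.1, 5.9, 11.1]
opening: 0.2
```

>>> jog_arm(travel=[[0, 0, 0.1], [0, 0, 0.1], [0, 0, 0.1], [0, 0, 0]], rotation=[[0, 0, 0], [0, 0, 0], [0, 0, 0], [0, 0, 0]], gripper=[0, 0, 0, 0])

```text
time: 30.4
eef_pos: [538.9, -142.8, 59.1]
eef_rot: [-0.0, 0.694, 0.72, 0.002]
contact_force: [-2.2, 9.6, 11.6]
opening: -0.0
```

>>> jog_arm(travel=[[0, 0, 0.1], [0, 0, 0.05], [0, 0, 0]], rotation=[[0, 0, 0], [0, 0, 0], [0, 0, 0]], gripper=[0, 0, 0])

```text
time: 30.7
eef_pos: [539.0, -142.7, 58.6]
eef_rot: [-0.0, 0.694, 0.72, 0.002]
contact_force: [-5.1, 9.7, 17.8]
opening: -0.1
```

>>> jog_arm(travel=[[0, 0, 0.1], [0, 0, 0], [0, 0, 0]], rotation=[[0, 0, 0], [0, 0, 0], [0, 0, 0]], gripper=[0, 0, 0])

```text
time: 31.0
eef_pos: [539.1, -142.8, 58.5]
eef_rot: [-0.0, 0.694, 0.72, 0.002]
contact_force: [-7.4, 11.1, 23.1]
opening: 0.5
```

The handle has reached its stop: z 58.5, and the force rises without movement. I'll lift off and check.

>>> jog_arm(travel=[[0, 0, -0.5], [0, 0, -2], [0, 0, -4], [0, 0, -4], [0, 0, -4], [0, 0, -4], [0, 0, 0], [0, 0, 0], [0, 0, 0], [0, 0, 0]], rotation=[[0, 0, 0], [0, 0, 0], [0, 0, 0], [0, 0, 0], [0, 0, 0], [0, 0, 0], [0, 0, 0], [0, 0, 0], [0, 0, 0], [0, 0, 0]], gripper=[0, 0, 0, 0, 0, 0, 0, 0, 0, 0])

```text
time: 32.0
eef_pos: [536.2, -144.2, 236.7]
eef_rot: [-0.002, 0.694, 0.72, -0.001]
contact_force: [0.3, 0.3, -0.5]
opening: -0.1
```

Run:
```python
from h import *
d=snap('side','dt');c=snap('scene','st');w=snap('wrist','wt')
go([538,-151,99],92.2)
o=np.hstack([cv2.resize(d['image'][130:310,150:310],(400,450)),cv2.resize(c['image'][60:240,250:410],(400,450))]);cv2.imwrite('pics/ot.png',o)
W,im=world('wt');b=im.astype(int);x,y,z=W[...,0],W[...,1],W[...,2]
m=(b.max(-1)<90)&(abs(x-536)<12)&(y>-115)&(y<-62)&(z<45)&(z>20)
A=np.c_[W[m][:,:2]-[537,-136],np.ones(m.sum())];k,*_=np.linalg.lstsq(A,W[m][:,2],rcond=None);print(m.sum(),k)
for n in('dt','st'):
    W,im=world(n);b=im.astype(int)
    h=(abs(W[...,0]-538)<20)&(W[...,1]<-128)&(W[...,1]>-155)&(W[...,2]>40)&(W[...,2]<90)&(b.max(-1)<90);P=W[h];print(n,h.sum(),np.percentile(P,[2,50,98],axis=0).round(1))
```

```text
t 32.15 pos [ 536.6 -144.4  237.6] yaw 92.18 zax [-2.3e-03  8.0e-04 -1.0e+00] F [ 0.8 -0.4 -0.1] open 0.0
shift cm (now axes) [-0.68  0.14 13.86]
rot deg [-0.13 -0.05 -0.02]  shift after rot [-0.67  0.11 13.86]
1081 [-4.25356147e-03  3.94486582e-04  3.18778169e+01]
dt 124 [[ 519.2 -151.8   44. ]
 [ 532.7 -146.2   55.1]
 [ 553.7 -136.6   58.9]]
st 91 [[ 520.4 -154.4   45.9]
 [ 535.4 -135.9   56. ]
 [ 550.9 -131.2   61. ]]
```

View pics/ot.png

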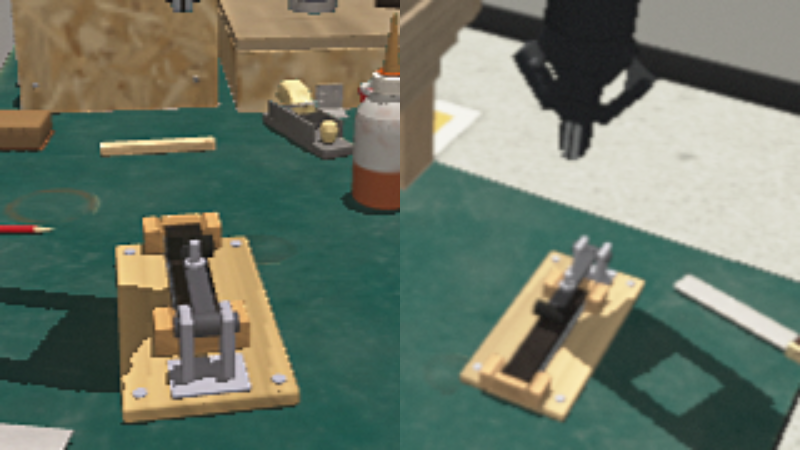

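View pics/wt.png

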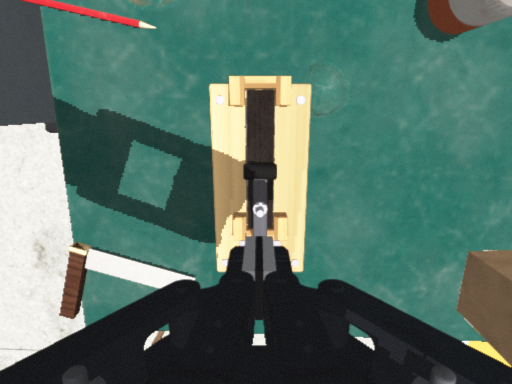

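The clamp is down and stays down, with the handle top at about 59 mm. The blank is level at the same height as after pressing, and the arm is clear, so I'll hand in.

Run:
```python
from h import *
print(r.hand_in()); print(r.state()['time'])
```

```text
the job is handed in; nothing more can be done
None
the job is handed in; nothing more can be done
```

The blank is home on the metal seat with the clamp down on it, and I handed the job in at about 32 s of the 72 s allowed. The hand-in gives no verdict, so what follows rests on my own readings.

- **Seating:** I laid the blank in the pocket and pressed it in small steps. The pins sank at about 8 N total. The blank then stopped solidly at a tool height of 30.3–30.4 mm at the middle (about 18 N), the +y end (about 19 N) and the clamp end (about 18 N). That puts the seat about 20.4 mm above the table. My pushes read about 19 N at most.
- **Pressing point:** I pressed the clamp end at about 40 mm from the middle rather than right over the pin, to keep the gripper clear of the clamp foot.
- **Clamp:** I swung it down along its arc to its stop, where the force rose to 23 N with no further movement, then let go. Afterwards the handle top was about 59 mm up, as expected with the clamp down.
- **Last checks:** The blank's visible top was level within about 0.005 rad and within 0.1 mm of its height after pressing. The camera put that top at about 32 mm against the 30.4 mm felt, consistent with the 1.5 mm it reads high elsewhere.
- **Not measured:** I could not measure the foot's force on the blank directly.
- **Other things:** Nothing was done near the offcut, plane or glue bottle, and they look unmoved in the pictures. The arm is clear of everything.

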